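# Cull the faulty stage plates

## Robot

A 6-joint arm with a two-finger parallel gripper is mounted at the origin on the work surface. World frame = base frame: x ahead of the robot, y to its left, z up, the work surface at z = 0. Lengths are in m, angles in rad, forces in N, time in s.
With the tool pointing down it reaches from about 0.375 to 0.9 m from the base axis. Payload 3.1 kg.
Tool frame: the origin (TCP) lies on the centre line of the jaws, within the pads' length; the fingertips stand 22 mm ahead of it and the grasp point (between the pads) lies 3 mm ahead of it; z points along the fingers, y is the line along which they close (so a half turn about z gives the same grasp; the last joint's range is limited). The gripper opens to 85 mm and grips with 20 to 120 N. Pads are 22 mm wide; open, the fingers measure 114 mm over their backs; the gripper's body (76 mm by 85 mm) begins 54 mm behind the grasp point. The pads swing forward as they close: fully open they stand 13 mm farther back than shut.
Start: joints at [0.953, 0.527, 1.433, -0, 1.181, -0.178], TCP at [0.266, 0.566, 0.253] pointing down, gripper open.
Joint ranges: [-3.08, 3.08], [-0.75, 2.2], [0.22, 2.44], [-1.43, 4.57], [0, 2.65], [-2.85, 2.85]. Speed limits (rad/s): [2.79, 2.79, 3.14, 3.14, 3.14, 3.14].

## Interface

Orientations are given as a unit quaternion [x, y, z, w].
In Python, from station import manip gives the robot as it stands.
- The arm moves only by the tool tcp_steps, called after "Call:" by a JSON object that holds its "api" and its "payload". Schema: {"type":"object","properties":{"increments":{"type":"string"},"grip_n":{"type":"number"},"only":{"type":"string"},"quiet":{"type":"boolean"},"lines":{"type":"string"}},"required":["increments"],"additionalProperties":false}. increments is a string of 1 to 20 rows, one to a line, with the numbers parted by commas; each row has 5 numbers: dx, dy, dz in cm, then a turn about the tool's z in units of 0.2 rad, then the opening from 0.0 (shut) to 1.0 (fully open); each row is the pose to reach, as a shift and turn from the pose commanded when the call began, along the tool's axes at that moment; what a row does not reach only later rows make up. A row lasts 1/10 s, in which the tool goes at most 0.05 m and 0.15 rad, less where a joint would pass 70% of its speed; a pose out of reach is approached as far as the arm can. The fingers move at their own pace and stop on an object; grip_n is the grip in N (left out, the last holds). Time passes only in rows, so rows that do not move let the fingers close. The tool returns the time, the measured TCP pose, the force, the opening and the grip force at its end. only (a regular expression) keeps the lines of the reply that match it, lines (a string "A,B") keeps lines A to B, and quiet returns only ok. Input that does not fit is refused with a message, and nothing moves.
- manip.sense(): the state, without advancing time (a new reading comes with each control period).
- manip.snapshot(name): name is "side" or "top" or "wrist"; returns a dict with "pixels" (480x640x3 uint8, red, green, blue), "range_z" (480x640 float32, m along the optical axis (not along the pixel's ray), 0 where there is no reading), "fov_y" (degrees; the focal length in pixels is half the picture's height over the tangent of half this angle, whatever the lens; pixels are square), "cx", "cy" (the principal point, pixels), "R" (3x3) and "t" (3): a world point X has camera coordinates R X + t; the wrist camera has in their place "hand_eye" (4x4, takes a point from camera to tool coordinates, whose origin is the TCP and whose axes are the flange's). Camera axes: x right, y down, z forward; pixel columns grow to the right and rows downward; lengths in m; the calibration is good to about 2 mm. A picture is of the moment at which its call begins: read the wrist's pose just before it.
- manip.sign_off(): hands the job in; it is judged then, once.
The state is a dict: "t": time; "q": joint angles; "qd": joint speeds; "tau": joint torques, N m; "tcp_pos": TCP position; "tool_rot": TCP orientation; "force": force on the tool from outside, world axes, zero at the start; "ft_torque": the same for the moment, N m; "finger_gap": opening from 0.0 (shut) to 1.0 (fully open); "gripper_force": force on a finger pad.
Only numpy, scipy, OpenCV 4.12 (cv2) and the standard library are available. Lean on these libraries where they do the work, as an engineer would, in place of code of your own. Each camera call takes 0.05 s, during which the arm holds its last target. There are 200 camera calls.

## Task

Four bare aluminium stage plates stand leaning in the long black rack; two are full rectangles, one has a corner missing and one is too short. Take out the two faulty ones and stand each upright in the slot of the other black stand, fully down and side by side within its length. Leave the two good plates standing in their places in the rack, do not knock over or move the things lying around, and let go of everything at the end.

Things in the scene. Friction and masses are not known exactly. Their poses are not given: they have to be found in the camera images.
- rack: Fixed black rack on two aluminium blocks; bar 350 mm long (y), 80 mm deep (x), 60 to 70 mm above the table. Full-length slot, 10 mm wide, 28 mm deep, leans 21 degrees from vertical to the robot's side (-x). Slot floor middle: 82.5 mm above the origin (table level). Slot walls 8 mm thick, tops about 107 and 113 mm above the table. Four plates side by side along y, about 85 mm apart, in any order.
- stand_slot (a point): Middle of the slot floor of the fixed black reject stand, 10 mm above the table; z up. Stand 200 mm long (y), base 90 mm wide (x). One upright slot along y over the full length, ends open: 12 mm wide, straight for 26 mm, then flared to about 25 mm; walls end 34 mm above the slot floor. Takes two plates, e.g. centred 45 mm either side along y.
- plate_a: Good plate: bare aluminium, a full rectangle 70 mm wide, 115 mm high, 8 mm thick, 165 g (may vary). Origin: centre of its bottom edge; z up along the plate, y along its width, x through its thickness. Starts in the rack slot, lowest 28 mm inside, z leaning 25 degrees from vertical towards the robot, y along the rack.
- plate_b: Good plate, identical to plate_a. Origin: centre of its bottom edge; z up along the plate, y along its width, x through its thickness. Starts in the rack slot, lowest 28 mm inside, z leaning 25 degrees from vertical towards the robot, y along the rack.
- plate_chipped: Faulty plate, 70 mm wide, 115 mm high, 8 mm thick, about 145 g; its top corner on the +y side is missing (22 mm wide, 50 mm high): the upper 50 mm span y = -35 to +13 mm. Origin: centre of its bottom edge; z up along the plate, y along its width, x through its thickness. Starts in the rack slot, lowest 28 mm inside, z leaning 25 degrees from vertical towards the robot, y along the rack.
- plate_short: Faulty plate: 70 mm wide and 8 mm thick but only 80 mm high, about 115 g. Origin: centre of its bottom edge; z up along the plate, y along its width, x through its thickness. Starts in the rack slot, lowest 28 mm inside, z leaning 25 degrees from vertical towards the robot, y along the rack.
- post: Bystander: steel post in a black holder on a round foot 60 mm across, 92 mm high in all, standing on the table. Origin: centre of its underside.
- lens: Bystander: lens in a flat black ring mount, 60 mm across, 14 mm high, lying on the table. Origin: centre of its underside.
- jar: Bystander: amber glass jar with a black cap, 56 mm across, 70 mm high. Origin: centre of its underside.

How it is judged:
At the end, for the whole second after the job is handed in: Chipped and short plate both in the stand's slot: foot within 6 mm of its floor, 8 mm of its middle across and 80 mm along, within 0.22 rad of upright, at rest, released. Good plates at rest in the rack, foot moved under 20 mm, leaning 0.3 to 0.65 rad. Bystanders in place (x of plate_chipped in the frame of stand_slot between -0.008 and 0.008 m and y of plate_chipped in the frame of stand_slot between -0.08 and 0.08 m and z of plate_chipped in the frame of stand_slot between -0.006 and 0.006 m and angle between each of plate_chipped, plate_short's own z axis and vertical below 0.22 rad and linear speed of each of plate_chipped, plate_short, plate_a, plate_b below 0.02 m/s and x of plate_short in the frame of stand_slot between -0.008 and 0.008 m and y of plate_short in the frame of stand_slot between -0.08 and 0.08 m and z of plate_short in the frame of stand_slot between -0.006 and 0.006 m and distance of each of plate_a, plate_b from where it was at the start of the episode below 0.02 m and angle between plate_a's own z axis and vertical between 0.3 and 0.65 rad and angle between plate_b's own z axis and vertical between 0.3 and 0.65 rad); the robot touches nothing.
It fails at once if the post is moved more than 30 mm or tipped over (distance of post from where it was at the start of the episode above 0.03 m or angle between post's own z axis and vertical above 0.5 rad).
It fails at once if the lens is moved more than 30 mm or tipped over (distance of lens from where it was at the start of the episode above 0.03 m or angle between lens's own z axis and vertical above 0.5 rad).
It fails at once if the jar is moved more than 30 mm or tipped over (distance of jar from where it was at the start of the episode above 0.03 m or angle between jar's own z axis and vertical above 0.5 rad).
It also fails if it takes over 58 s, if anything falls off the work surface, if the arm or the gripper's body presses on something with over 40 N, if the wrist force passes 120 N, or if a joint passes its speed limit or range.

## Working session

There is one attempt and no reset: what is moved stays moved. The work goes in short steps, Python scripts to look and compute and a tool call to move; the robot and the scene stay as the last step left them, time stands still between calls to the robot, and variables do not carry over. Pictures are saved under pics/ and viewed, at most 10 in all, crops included, and the job is handed in when it is done.

```bash
ls; mkdir -p pics
```

Create h.py:
```python
import numpy as np,cv2
from station import manip
def snap(n,f):
    s=manip.snapshot(n); cv2.imwrite(f'pics/{f}.png',s['pixels'][:,:,::-1]); np.savez(f'pics/{f}.npz',**s); return s
def world(s,u,v,z=None):
    f=240/np.tan(np.radians(s['fov_y'])/2); d=s['range_z'][int(v),int(u)] if z is None else z
    c=np.array([(u-s['cx'])/f*d,(v-s['cy'])/f*d,d]); return s['R'].T@(c-s['t'])
def cloud(s):
    f=240/np.tan(np.radians(s['fov_y'])/2); v,u=np.mgrid[:480,:640]; d=s['range_z']
    c=np.stack([(u-s['cx'])/f*d,(v-s['cy'])/f*d,d],-1); return (c-s['t'])@s['R']
```

Run:
```python
from h import *
print(manip.sense())
for n in('side','top'):
    s=snap(n,n+'0'); print(n,s['fov_y'],s['cx'],s['cy'],s['R'],s['t'])
```

```text
pics
station.py
{'t': 0.0, 'q': array([ 9.52498592e-01,  5.28470246e-01,  1.43389318e+00,  1.70592226e-05,
        1.18139791e+00, -1.78527392e-01]), 'qd': array([-0.00033496,  0.0002131 , -0.00033208, -0.00093318, -0.00058539,
       -0.0017658 ]), 'tau': array([ 7.27804963e-04, -4.42342329e+01, -1.78025579e+01, -3.56753608e-04,
        8.53006291e-03, -3.13714793e-05]), 'tcp_pos': array([0.26567659, 0.56498901, 0.25233396]), 'tool_rot': array([ 2.18120601e-01,  9.75921220e-01, -9.96353342e-04, -4.27946124e-04]), 'force': array([-0.60724214,  0.79559956, -0.05637325]), 'ft_torque': array([-0.02215606,  0.01956834, -0.00688787]), 'gripper_force': 0.0, 'finger_gap': 0.997465508763519}
side 54.5488707173875 316.5808342373273 236.90075371329388 [[ 0.95906705 -0.28313888 -0.00477224]
 [-0.19758732 -0.65701889 -0.72752005]
 [ 0.20285376  0.69868344 -0.68606982]] [-0.53192224  0.15726526  0.91824772]
top 53.626580060425894 326.829519570801 240.34354209759923 [[-0.0137662  -0.99989142 -0.00525727]
 [-0.99383975  0.01426075 -0.10990532]
 [ 0.10996836  0.0037119  -0.99392816]] [0.02007218 0.53692682 0.94376156]
```
View pics/side0.png

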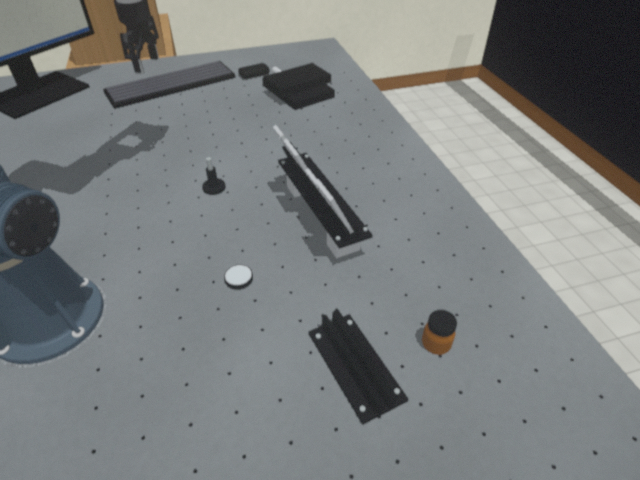

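View pics/top0.png

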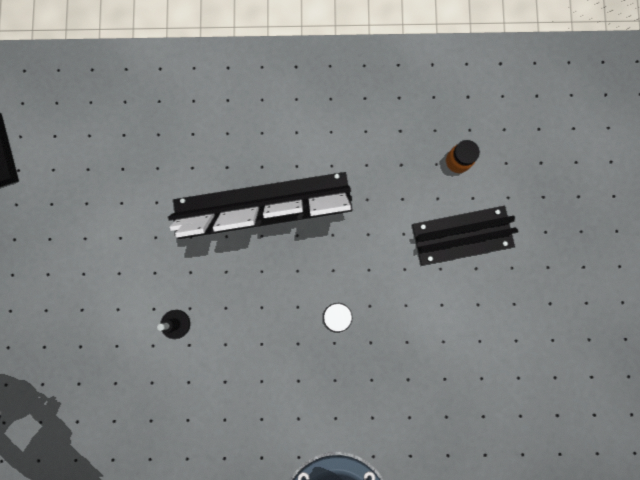

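Run:
```python
from h import *
s=dict(np.load('pics/top0.npz')); P=cloud(s)
im=cv2.imread('pics/top0.png')
cv2.imwrite('pics/rackcrop.png',cv2.resize(im[165:265,160:360],None,fx=4,fy=4,interpolation=cv2.INTER_CUBIC))
cv2.imwrite('pics/standcrop.png',cv2.resize(im[195:275,400:530],None,fx=6,fy=6,interpolation=cv2.INTER_CUBIC))
for n,(u,v) in dict(rA=(183,201),rB=(336,176),rackend=(172,230),table=(400,350),sA=(423,226),sB=(497,212),sC=(431,258),sD=(504,243),jar=(465,152),post=(164,327),lens=(338,317)).items(): print(n,P[v,u].round(4))
```

```text
rA [0.6148 0.296  0.0729]
rB [ 0.6615 -0.0077  0.0698]
rackend [0.5481 0.2944 0.1392]
table [ 0.311  -0.135  -0.0013]
sA [ 0.5659 -0.1883  0.0157]
sB [ 0.594  -0.3455  0.0107]
sC [ 0.4994 -0.204   0.0084]
sD [ 0.5283 -0.3563  0.0117]
jar [ 0.7069 -0.2669  0.0694]
post [0.3699 0.324  0.0839]
lens [ 0.3807 -0.0081  0.0134]
```

View pics/rackcrop.png

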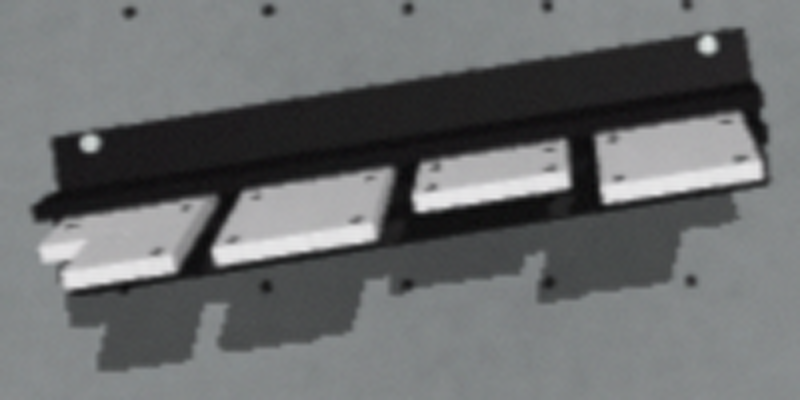

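View pics/standcrop.png

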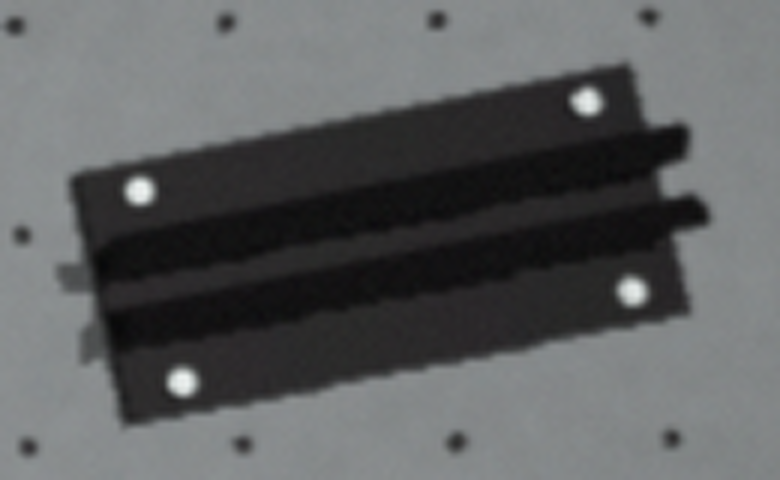

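Add to h.py:
```python
def ray(s,u,v,z):
    a=world(s,u,v,.5);b=world(s,u,v,1.); return a+(b-a)*(z-a[2])/(b[2]-a[2])
```

Run:
```python
from h import *
s=dict(np.load('pics/top0.npz')); P=cloud(s)
c=lambda u,v:(160+u/4-.4,165+v/4-.4)
k=lambda u,v:(400+u/6-.4,195+v/6-.4)
S=np.array([ray(s,*k(*p),.011) for p in((140,191),(586,101),(631,291),(182,382))]);print(S.round(4),S.mean(0))
C=np.array([ray(s,*k(*p),.0095) for p in((70,175),(630,63),(690,312),(124,424))]);print(C.round(4),C.mean(0))
R=np.array([ray(s,*c(*p),.071) for p in((90,143),(708,45))]);print(R.round(4))
yaw=lambda d:np.degrees(np.arctan2(-d[0],d[1]))
print('yaw stand',yaw(S[0]-S[1]),yaw(S[3]-S[2]),'corners',yaw(C[0]-C[1]),yaw(C[3]-C[2]),np.linalg.norm(C[0]-C[1]),'rack',yaw(R[0]-R[1]))
# plate clouds: bright pixels
g=s['pixels'].mean(-1); m=(P[...,2]>.11)&(g>110)&(P[...,0]>.5)
Q=P[m]; a=yaw(R[0]-R[1])*np.pi/180; ey=np.array([-np.sin(a),np.cos(a),0]); ex=np.array([np.cos(a),np.sin(a),0])
y=Q@ey; x=Q@ex
for lo in np.arange(y.min(),y.max(),.005):
    i=(y>=lo)&(y<lo+.005)
    if i.any(): print(round(lo,3),i.sum(),x[i].min().round(4),x[i].max().round(4),Q[i,2].min().round(3),Q[i,2].max().round(3))
```

```text
[[ 0.5656 -0.189   0.011 ]
 [ 0.5951 -0.3461  0.011 ]
 [ 0.5281 -0.3581  0.011 ]
 [ 0.4987 -0.2012  0.011 ]] [ 0.54689328 -0.2735952   0.011     ]
[[ 0.5718 -0.1651  0.0095]
 [ 0.6087 -0.3627  0.0095]
 [ 0.5206 -0.3787  0.0095]
 [ 0.4845 -0.1809  0.0095]] [ 0.5464115  -0.27185501  0.0095    ]
[[ 0.6165  0.2984  0.071 ]
 [ 0.6615 -0.0089  0.071 ]]
yaw stand 10.644614866200717 10.627337616108175 corners 10.555515170872868 10.355286099683708 0.20105756308176384 rack 8.335929721341536
-0.112 49 0.5636 0.6072 0.111 0.191
-0.107 44 0.5631 0.6079 0.11 0.189
-0.102 44 0.5636 0.6064 0.111 0.189
-0.097 44 0.5644 0.6071 0.112 0.187
-0.092 46 0.5638 0.606 0.113 0.19
-0.087 45 0.5643 0.6066 0.112 0.189
-0.082 49 0.5636 0.6077 0.111 0.189
-0.077 45 0.5642 0.6069 0.111 0.189
-0.072 46 0.5634 0.6073 0.112 0.189
-0.067 46 0.5642 0.6061 0.113 0.188
-0.062 46 0.563 0.6073 0.111 0.189
-0.057 46 0.564 0.605 0.115 0.189
-0.052 45 0.5635 0.6068 0.112 0.189
-0.047 42 0.5636 0.6074 0.11 0.188
-0.032 7 0.5811 0.5977 0.126 0.155
-0.027 33 0.5787 0.6071 0.111 0.157
-0.022 25 0.5785 0.6075 0.11 0.158
-0.017 33 0
[... 736 characters left out ...]
.6053 0.114 0.19
0.103 48 0.563 0.6069 0.111 0.189
0.108 45 0.5641 0.6067 0.113 0.188
0.113 46 0.563 0.6062 0.112 0.19
0.118 48 0.564 0.6072 0.11 0.19
0.123 38 0.5646 0.6054 0.114 0.189
0.143 70 0.5648 0.6074 0.111 0.19
0.148 49 0.5636 0.6057 0.113 0.19
0.153 43 0.564 0.6071 0.111 0.189
0.158 50 0.5635 0.6052 0.115 0.19
0.163 45 0.5641 0.6061 0.113 0.189
0.168 44 0.5641 0.6071 0.111 0.19
0.173 46 0.5639 0.606 0.112 0.189
0.178 48 0.5632 0.6066 0.111 0.19
0.183 49 0.5637 0.6058 0.113 0.191
0.188 42 0.5635 0.6069 0.111 0.189
0.193 17 0.5897 0.6078 0.11 0.143
0.198 21 0.5849 0.6058 0.113 0.142
0.203 24 0.585 0.6068 0.11 0.144
0.208 26 0.5848 0.6062 0.111 0.143
0.213 10 0.5853 0.6063 0.113 0.143
```

Add to h.py:
```python
from scipy.spatial.transform import Rotation as Ro
def rk(x,y,z,a=8.336):
    a=np.radians(a); return np.array([x*np.cos(a)-y*np.sin(a),x*np.sin(a)+y*np.cos(a),z])
def delta(p,yaw):  # tool-axes shift and turn to put TCP at p with tool y at yaw deg
    st=manip.sense(); R=Ro.from_quat(st['tool_rot']).as_matrix(); d=R.T@(np.asarray(p)-st['tcp_pos'])
    cur=np.degrees(np.arctan2(R[1,1],R[0,1])); t=-np.radians((yaw-cur+180)%360-180)
    print('target',np.round(p,4),'delta',d.round(4),'turn',t.round(4),'q',st['q'].round(2),'gap',round(st['finger_gap'],3),'F',st['force'].round(1))
```

```bash
python3 -c "
from h import *
delta(rk(.578,.1695,.250),8.336);delta(rk(.578,.1695,.1775),8.336)"
```

```text
target [0.5473 0.2515 0.25  ] delta [-0.3883 -0.1638  0.0026] turn 0.9855 q [ 0.95  0.53  1.43  0.    1.18 -0.18] gap 0.995 F [-0.1  0.2 -0.8]
target [0.5473 0.2515 0.1775] delta [-0.3883 -0.1637  0.0751] turn 0.9855 q [ 0.95  0.53  1.43  0.    1.18 -0.18] gap 0.995 F [-0.1  0.2 -0.8]
```

The rows are not in the units I measure in: shifts go in cm and turns go in units of 0.2 rad. I convert before sending: -0.3883 m is -38.83, -0.344 m is -34.4, 0.9855 rad is 4.9275.

Call:
{"api": "tcp_steps", "payload": {"increments": "-4.3,-1.8,0,0.55,1\n-8.6,-3.6,0,1.1,1\n-12.9,-5.4,0,1.65,1\n-17.2,-7.2,0,2.2,1\n-21.5,-9,0,2.75,1\n-25.8,-10.8,0,3.3,1\n-30.1,-12.6,0,3.85,1\n-34.4,-14.5,0,4.4,1\n-38.83,-16.37,0.26,4.9275,0.8\n-38.83,-16.37,0.26,4.9275,0.6\n-38.83,-16.37,0.26,4.9275,0.6\n-38.83,-16.37,0.26,4.9275,0.6", "grip_n": 25}}

```text
t: 1.3
tcp_pos: [0.5467, 0.2526, 0.2503]
tool_rot: [0.653, 0.757, -0.001, -0.001]
force: [-0.3, -0.3, 0.8]
finger_gap: 0.598
gripper_force: 0.0
```

```bash
python3 -c "
from h import *
delta(rk(.578,.1695,.1775),8.336)
snap('wrist','w1')"
```

```text
target [0.5473 0.2515 0.1775] delta [-0.0012  0.0006  0.0728] turn 0.0009 q [0.25 0.5  1.49 0.   1.15 0.1 ] gap 0.598 F [-0.3 -0.3  0.8]
```

View pics/w1.png

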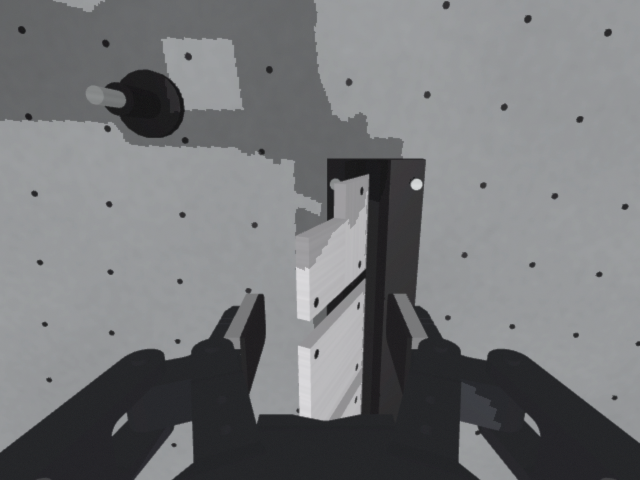

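The wrist view shows the chipped plate (notch at the far end, near (330,225)), with its top end face at columns 297–312 and its face running to 368. Both lie between the fingers, at about columns 255 and 395. I'll go down and close.

To row units: 0.073 m is 7.3, 0.055 m is 5.5.

Call:
{"api": "tcp_steps", "payload": {"increments": "0,0,3,0,0.6\n0,0,5.5,0,0.6\n-0.1,0,7.3,0,0.6\n-0.1,0,7.3,0,0.4\n-0.1,0,7.3,0,0\n-0.1,0,7.3,0,0\n-0.1,0,7.3,0,0\n-0.1,0,7.3,0,0\n-0.1,0,7.3,0,0\n-0.1,0,7.3,0,0", "grip_n": 25}}

```text
t: 2.35
tcp_pos: [0.5528, 0.2527, 0.1814]
tool_rot: [0.654, 0.757, 0.006, 0.004]
force: [5.3, 1.6, 6.4]
finger_gap: 0.184
gripper_force: 25.2
```

To row units: -0.015 m is -1.5, -0.03 m is -3.

Call:
{"api": "tcp_steps", "payload": {"increments": "0,-0.1,-0.5,0,0\n0,-0.3,-1,0,0\n0,-0.5,-1.5,0,0\n0,-0.7,-2,0,0\n0,-0.9,-2.5,0,0\n0,-1.1,-3,0,0"}}

```text
t: 2.95
tcp_pos: [0.5393, 0.2499, 0.2094]
tool_rot: [0.654, 0.757, 0.002, 0.002]
force: [-6.9, -0.0, -0.0]
finger_gap: 0.097
gripper_force: 29.8
```

```bash
python3 -c "
from h import *
snap('side','s1');s=dict(np.load('pics/s1.npz'))
im=cv2.imread('pics/s1.png');cv2.imwrite('pics/s1c.png',cv2.resize(im[60:260,220:400],None,fx=3,fy=3))"
```

```text
(no output)
```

View pics/s1c.png

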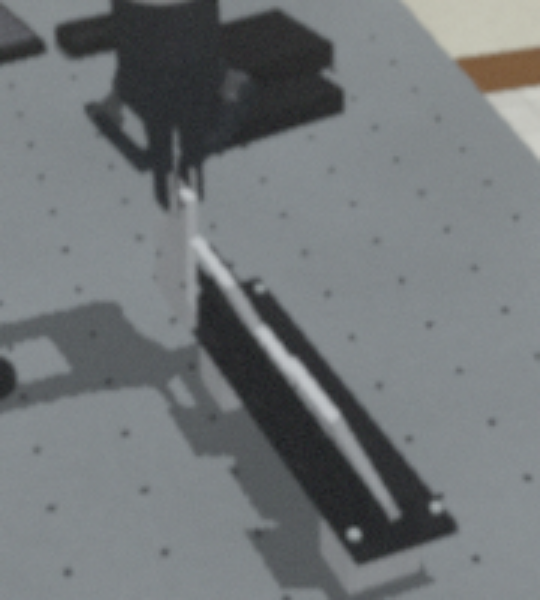

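Call:
{"api": "tcp_steps", "payload": {"increments": "0,-0.1,-1,0,0\n0,-0.1,-2,0,0\n0,-0.1,-3.5,0,0\n0,-0.1,-5,0,0\n0,-0.1,-7,0,0\n0,-0.1,-7,0,0", "grip_n": 40}}

```text
t: 3.6
tcp_pos: [0.5372, 0.2499, 0.281]
tool_rot: [0.654, 0.757, 0.002, 0.002]
force: [0.5, -0.5, -1.9]
finger_gap: 0.083
gripper_force: 43.7
```

```bash
python3 -c "
from h import *
s=snap('side','s2');P=cloud(s);st=manip.sense();print(st['tcp_pos'],st['force'],st['finger_gap'])
im=cv2.imread('pics/s2.png');cv2.imwrite('pics/s2c.png',cv2.resize(im[20:220,200:360],None,fx=3,fy=3))
g=s['pixels'].mean(-1);a=np.radians(8.336);x=P@[np.cos(a),np.sin(a),0];y=P@[-np.sin(a),np.cos(a),0]
m=(P[...,2]>.12)&(P[...,2]<.24)&(abs(x-.572)<.06)&(y>.11)&(y<.25)
Q=np.c_[x[m],y[m],P[m][:,2],g[m]]
for z in np.arange(.12,.24,.01):
  i=(Q[:,2]>=z)&(Q[:,2]<z+.01)
  if i.any():print(z.round(3),i.sum(),Q[i,0].min().round(4),Q[i,0].max().round(4),Q[i,1].min().round(4),Q[i,1].max().round(4),Q[i,3].mean())"
```

```text
[0.53640091 0.24956206 0.27928087] [-0.09969428  0.47655876 -1.81443722] 0.08305150423805274
0.12 1 0.5894 0.5894 0.1153 0.1153 103.66666666666667
0.13 2 0.5839 0.586 0.1184 0.125 108.16666666666666
0.14 1 0.5803 0.5803 0.1275 0.1275 118.33333333333333
0.15 1 0.5767 0.5767 0.1122 0.1122 130.33333333333334
0.16 28 0.5643 0.5734 0.1151 0.2152 136.47619047619045
0.17 46 0.5636 0.5715 0.1126 0.2146 135.45652173913047
0.18 66 0.5619 0.5714 0.1107 0.2104 146.0959595959596
0.19 53 0.5639 0.5725 0.1401 0.2153 132.7106918238994
0.2 52 0.5643 0.573 0.1415 0.2137 132.9871794871795
0.21 53 0.5632 0.5714 0.1408 0.2114 135.45911949685535
0.22 56 0.5638 0.5719 0.1406 0.2135 134.53571428571428
0.23 45 0.5638 0.5727 0.1411 0.2059 136.07407407407408
```

View pics/s2c.png

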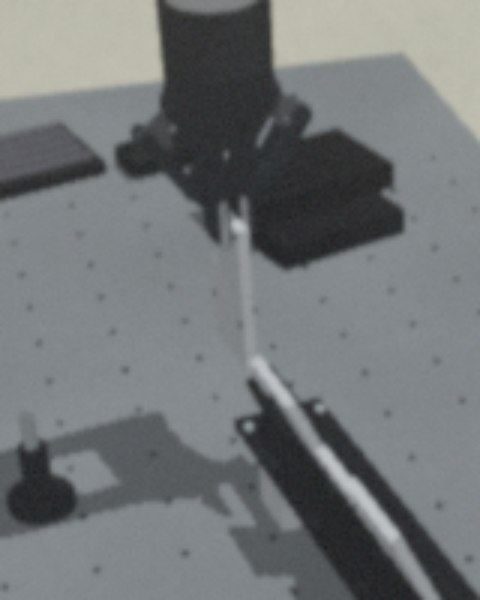

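Run:
```python
from h import *
s=dict(np.load('pics/s2.npz'));P=cloud(s);x=P@rk(1,0,0);y=P@rk(0,1,0)
for lo in np.arange(.14,.22,.01):
  i=(abs(x-.568)<.006)&(y>lo)&(y<lo+.01)&(P[...,2]>.1); print(lo.round(3),np.sort(P[i][:,2])[[0,1,2,-1]].round(4))
d=np.array([.5467,-.2728,0])
T=lambda y,z:d+rk(0,y,z,10.55)
delta(T(-.054,.281),10.55)
```

```text
0.14 [0.1651 0.1665 0.1665 0.4391]
0.15 [0.1645 0.1683 0.1721 0.3751]
0.16 [0.1642 0.168  0.168  0.3718]
0.17 [0.1666 0.168  0.1683 0.321 ]
0.18 [0.1644 0.1672 0.1681 0.3204]
0.19 [0.1661 0.1667 0.1687 0.2445]
0.2 [0.1637 0.1698 0.1729 0.2303]
0.21 [0.1654 0.1684 0.174  0.2296]
target [ 0.5566 -0.3259  0.281 ] delta [-0.5723 -0.0635 -0.0021] turn -0.0385 q [0.25 0.45 1.49 0.   1.19 0.1 ] gap 0.083 F [-0.1  0.5 -1.8]
```

To row units: -0.01 m is -1, -0.5723 m is -57.23, -0.0385 rad is -0.1925.

Call:
{"api": "tcp_steps", "payload": {"increments": "0,0,-3,0,0\n0,-0.5,-6,0,0\n-4.5,-1,-6,0,0\n-9,-1.5,-6,0,0\n-13.5,-2,-6,0,0\n-18,-2.5,-6,0,0\n-22.5,-3,-6,0,0\n-27,-3.5,-6,0,0\n-31.5,-4,-6,0,0\n-36,-4.5,-6,-0.1,0\n-40.5,-5,-6,-0.1925,0\n-45,-5.5,-6,-0.1925,0\n-49.5,-6,-6,-0.1925,0\n-53.5,-6.35,-6,-0.1925,0\n-56,-6.35,-6,-0.1925,0\n-57.23,-6.35,-6,-0.1925,0\n-57.23,-6.35,-5,-0.1925,0\n-57.23,-6.35,-3,-0.1925,0\n-57.23,-6.35,0,-0.1925,0\n-57.23,-6.35,0,-0.1925,0"}}

```text
t: 5.65
tcp_pos: [0.5534, -0.3217, 0.2723]
tool_rot: [0.638, 0.77, 0.0, -0.007]
force: [-0.4, 0.7, -2.5]
finger_gap: 0.083
gripper_force: 43.5
```

Run:
```python
from h import *
d=np.array([.5467,-.2728,0])
T=lambda y,z:d+rk(0,y,z,10.55)
delta(T(-.054,.168),10.55)
for n in('top','side'):
  s=snap(n,n+'3');P=cloud(s)-d;ex=rk(1,0,0,10.55);ey=rk(0,1,0,10.55);x=P@ex;y=P@ey;z=P[...,2]
  for lo in(.15,.17,.19,.21,.23,.25):
    i=(abs(x)<.025)&(y>-.1)&(y<.02)&(z>lo)&(z<lo+.02)
    if i.any():print(n,lo,i.sum(),np.percentile(x[i],[2,50,98]).round(4),y[i].min().round(4),y[i].max().round(4),z[i].min().round(4))
  for lo in(.02,.03,.038):  # stand walls
    i=(abs(x)<.03)&(abs(y)<.09)&(z>lo)&(z<lo+.008)
    if i.any():print('wall',lo,i.sum(),np.percentile(x[i],[2,20,50,80,98]).round(4))
```

```text
target [ 0.5566 -0.3259  0.168 ] delta [-0.0058  0.0032  0.1043] turn 0.0017 q [-0.7   0.53  1.36  0.    1.26 -0.89] gap 0.083 F [-0.4  0.7 -2.5]
top 0.15 37 [-0.0055 -0.0051  0.0026] -0.0683 -0.0025 0.1547
top 0.17 51 [-0.0053 -0.005   0.0021] -0.0689 -0.0024 0.1704
top 0.19 55 [-0.0051 -0.0048  0.0026] -0.0596 -0.0026 0.1902
top 0.21 113 [-0.0048 -0.0017  0.003 ] -0.0517 -0.0021 0.2108
top 0.23 40 [-0.006  -0.0024  0.0032] -0.0438 -0.0246 0.2305
top 0.25 132 [-0.017  -0.0016  0.0152] -0.0637 -0.0251 0.2503
wall 0.02 18 [0.0057 0.0058 0.0059 0.0061 0.0061]
wall 0.03 276 [-0.0126 -0.0086 -0.0064  0.0078  0.0114]
wall 0.038 674 [-0.0179 -0.0152 -0.0095  0.0141  0.0177]
side 0.15 151 [-0.0063 -0.0053  0.0009] -0.0765 -0.0057 0.1573
side 0.17 278 [-0.0061 -0.0052  0.0013] -0.0769 -0.0058 0.17
side 0.19 305 [-0.0061 -0.0052  0.0016] -0.0772 -0.0063 0.1901
side 0.21 334 [-0.0061 -0.005   0.002 ] -0.0771 -0.0061 0.2103
side 0.23 190 [-0.0058 -0.0049  0.0024] -0.0775 -0.0283 0.23
side 0.25 225 [-0.0184 -0.0052  0.0147] -0.0773 -0.0438 0.2501
wall 0.02 279 [-0.0183 -0.0177  0.0036  0.0046  0.0051]
wall 0.03 510 [-0.0182 -0.0099  0.0043  0.0065  0.0093]
wall 0.038 900 [-0.0194 -0.0172  0.007   0.0119  0.0158]
```

To row units: 0.085 m is 8.5, 0.075 m is 7.5.

Call:
{"api": "tcp_steps", "payload": {"increments": "0,0,4,0,0\n0,0,7.5,0,0\n0,0,8.5,0,0\n0,0,8.5,0,0\n0,0,8.5,0,0\n0,0,8.5,0,0"}}

```text
t: 6.35
tcp_pos: [0.5575, -0.3271, 0.1953]
tool_rot: [0.639, 0.769, -0.0, 0.002]
force: [0.8, 0.2, -1.3]
finger_gap: 0.084
gripper_force: 43.5
```

Run:
```python
from h import *
d=np.array([.5467,-.2728,0])
T=lambda y,z:d+rk(0,y,z,10.55)
delta(T(-.054,.125),10.55)
for n in('top','side'):
  s=snap(n,n+'4');P=cloud(s)-d;ex=rk(1,0,0,10.55);ey=rk(0,1,0,10.55);x=P@ex;y=P@ey;z=P[...,2]
  for lo in(.06,.07,.09,.11,.13,.15):
    i=(abs(x)<.025)&(y>-.1)&(y<.02)&(z>lo)&(z<lo+.02)
    if i.any():print(n,lo,i.sum(),np.percentile(x[i],[2,50,98]).round(4),y[i].min().round(4),y[i].max().round(4),z[i].min().round(4))
```

```text
target [ 0.5566 -0.3259  0.125 ] delta [ 0.0016 -0.0009  0.0703] turn 0.0 q [-0.7   0.62  1.43  0.    1.08 -0.89] gap 0.084 F [ 0.8  0.2 -1.3]
top 0.06 3 [-0.0005  0.0051  0.0068] -0.0692 -0.0111 0.0781
top 0.07 22 [-0.0011 -0.0009  0.0066] -0.0779 -0.0103 0.0781
top 0.09 38 [-0.0011 -0.0008  0.0062] -0.0757 -0.0095 0.0901
top 0.11 35 [-0.0011 -0.0009  0.0063] -0.0668 -0.0095 0.1108
top 0.13 87 [-0.0011  0.0021  0.0065] -0.0606 -0.0095 0.1302
top 0.15 27 [-0.0014  0.0004  0.0064] -0.0504 -0.0309 0.1501
side 0.06 8 [-0.0026 -0.0023  0.0017] -0.0811 -0.0149 0.0779
side 0.07 115 [-0.0035 -0.0025  0.0036] -0.0824 -0.0103 0.0779
side 0.09 230 [-0.0036 -0.0027  0.0034] -0.0828 -0.0111 0.0901
side 0.11 230 [-0.0037 -0.0026  0.0042] -0.0823 -0.011 0.1103
side 0.13 239 [-0.0036 -0.0027  0.0041] -0.082 -0.0113 0.13
side 0.15 132 [-0.0037 -0.0027  0.0041] -0.082 -0.0338 0.1501
```

To row units: 0.067 m is 6.7, 0.063 m is 6.3.

Call:
{"api": "tcp_steps", "payload": {"increments": "0,-0.24,2,0,0\n0,-0.24,3,0,0\n0,-0.24,4,0,0\n0,-0.24,4.8,0,0\n0,-0.24,5.6,0,0\n0,-0.24,6.3,0,0\n0,-0.24,6.7,0,0\n0,-0.24,6.7,0,0\n0,-0.24,6.7,0,0\n0,-0.24,6.7,0,0"}}

```text
t: 7.45
tcp_pos: [0.5539, -0.3266, 0.1259]
tool_rot: [0.639, 0.769, -0.0, 0.0]
force: [-0.5, -0.4, -1.2]
finger_gap: 0.087
gripper_force: 43.6
```

To row units: 0.003 m is 0.3, 0.002 m is 0.2.

Call:
{"api": "tcp_steps", "payload": {"increments": "0,0,0.1,0,0\n0,0,0.2,0,0\n0,0,0.3,0,0\n0,0,0.3,0,0\n0,0,0.3,0,0", "grip_n": 20}}

```text
t: 7.95
tcp_pos: [0.5542, -0.3268, 0.125]
tool_rot: [0.639, 0.769, -0.0, 0.001]
force: [-1.8, 1.4, 9.8]
finger_gap: 0.09
gripper_force: 45.2
```

```bash
python3 -c "
from h import *
d=np.array([.5467,-.2728,0])
s=snap('side','s5');P=cloud(s)-d;ex=rk(1,0,0,10.55);ey=rk(0,1,0,10.55);x=P@ex;y=P@ey;z=P[...,2]
for lo in np.arange(-.08,-.01,.01):
  i=(abs(x+.001)<.0045)&(y>lo)&(y<lo+.01)&(z<.1)&(z>.005)
  print(lo.round(3),np.sort(z[i])[[0,1]].round(4) if i.any() else '')
i=(abs(x)<.008)&(y>-.018)&(y<-.008)&(z>.05)
print('notch top (should be .075)',np.sort(z[i])[-5:])"
```

```text
-0.08 [0.0072 0.0085]
-0.07 [0.042  0.0603]
-0.06 [0.0327 0.0378]
-0.05 [0.0321 0.033 ]
-0.04 [0.0312 0.046 ]
-0.03 [0.034  0.0471]
-0.02 [0.0308 0.0459]Traceback (most recent call last):
  File "<string>", line 7, in <module>
    print(lo.round(3),np.sort(z[i])[[0,1]].round(4) if i.any() else '')
                      ~~~~~~~~~~~~~^^^^^^^
IndexError: index 1 is out of bounds for axis 0 with size 1
```

To row units: -0.14 m is -14, -0.11 m is -11.

Call:
{"api": "tcp_steps", "payload": {"increments": "0,0,0.2,0,0.2\n0,0,0.2,0,0.4\n0,0,0.2,0,0.4\n0,0,0.2,0,0.4\n0,0,-3,0,0.4\n0,0,-7,0,0.4\n0,0,-11,0,0.4\n0,0,-14,0,0.5\n0,0,-14,0,0.5"}}

```text
t: 8.9
tcp_pos: [0.5561, -0.3284, 0.2683]
tool_rot: [0.639, 0.769, -0.0, 0.006]
force: [0.5, 0.2, 1.3]
finger_gap: 0.5
gripper_force: 0.0
```

Run:
```python
from h import *
d=np.array([.5467,-.2728,0])
delta(rk(.586,.0055,.260),8.336);delta(rk(.586,.0055,.147),8.336)
for n in('top','side'):
  s=snap(n,n+'6');P=cloud(s)-d;ex=rk(1,0,0,10.55);ey=rk(0,1,0,10.55);x=P@ex;y=P@ey;z=P[...,2]
  for lo in(.05,.07,.09,.11,.13):
    i=(abs(x)<.025)&(y>-.1)&(y<.02)&(z>lo)&(z<lo+.02)
    if i.any():print(n,lo,i.sum(),np.percentile(x[i],[2,50,98]).round(4),y[i].min().round(4),y[i].max().round(4),z[i].max().round(4))
s=dict(np.load('pics/top6.npz'));P=cloud(s);x=P@rk(1,0,0);y=P@rk(0,1,0)
for lo in np.arange(-.05,.06,.01):
  i=(P[...,2]>.11)&(y>lo)&(y<lo+.01)&(abs(x-.58)<.04)&(s['pixels'].mean(-1)>110)
  if i.any():print(lo.round(3),x[i].min().round(4),y[i].min().round(4),y[i].max().round(4),P[i][:,2].max().round(3))
```

```text
target [0.579  0.0904 0.26  ] delta [0.4076 0.0991 0.0054] turn 0.0387 q [-0.71  0.54  1.37  0.    1.22 -0.89] gap 0.5 F [0.5 0.2 1.3]
target [0.579  0.0904 0.147 ] delta [0.4086 0.0983 0.1184] turn 0.0387 q [-0.71  0.54  1.37  0.    1.22 -0.89] gap 0.5 F [0.5 0.2 1.3]
top 0.05 34 [-0.0047 -0.0044  0.0033] -0.0774 -0.0086 0.0697
top 0.07 76 [-0.0046 -0.0016  0.0032] -0.0789 -0.0084 0.0899
top 0.09 35 [-0.0048 -0.0044  0.0029] -0.0769 -0.0303 0.1089
top 0.11 134 [-0.0047 -0.0009  0.0031] -0.0789 -0.0302 0.1272
side 0.05 196 [-0.0068 -0.0059  0.0008] -0.0812 -0.0108 0.0696
side 0.07 212 [-0.0069 -0.0058  0.0016] -0.0812 -0.0109 0.09
side 0.09 168 [-0.0067 -0.0058  0.0005] -0.0815 -0.0323 0.11
side 0.11 254 [-0.0066 -0.0045  0.0021] -0.0816 -0.0327 0.1265
-0.05 0.5637 -0.0498 -0.0421 0.189
-0.03 0.5783 -0.0276 -0.0201 0.157
-0.02 0.579 -0.0197 -0.0102 0.159
-0.01 0.5788 -0.0098 -0.0001 0.158
0.0 0.5788 0.0001 0.01 0.157
0.01 0.5782 0.0102 0.0198 0.158
0.02 0.5781 0.0201 0.0299 0.158
0.03 0.5784 0.03 0.0399 0.159
0.04 0.5798 0.0402 0.0422 0.156
0.05 0.5644 0.0571 0.0599 0.19
```

To row units: 0.4076 m is 40.76, 0.385 m is 38.5, 0.0387 rad is 0.1935.

Call:
{"api": "tcp_steps", "payload": {"increments": "4,1.2,0,0,0.5\n8.5,2.4,0,0,0.5\n13,3.6,0,0,0.5\n17.5,4.8,0,0,0.5\n22,6,0,0,0.5\n26.5,7.2,0,0,0.5\n31,8.4,0,0.1935,0.5\n35,9.5,0,0.1935,0.5\n38.5,10.4,0,0.1935,0.5\n40.76,10.4,0.54,0.1935,0.5\n40.76,10.4,0.54,0.1935,0.5\n40.76,10.4,0.54,0.1935,0.5\n40.76,10.4,0.54,0.1935,0.5", "grip_n": 25}}

```text
t: 10.3
tcp_pos: [0.5813, 0.0921, 0.2565]
tool_rot: [0.654, 0.756, -0.001, -0.0]
force: [-0.1, -1.3, 0.7]
finger_gap: 0.498
gripper_force: 0.0
```

```bash
python3 -c "
from h import *
delta(rk(.591,.0055,.144),8.336)"
```

```text
target [0.584  0.0911 0.144 ] delta [-0.0014  0.0027  0.1125] turn -0.0012 q [-0.03  0.48  1.52 -0.    1.15 -0.18] gap 0.498 F [-0.1 -1.3  0.7]
```

Call:
{"api": "tcp_steps", "payload": {"increments": "-0.1,0.27,4,0,0.5\n-0.1,0.27,8,0,0.5\n-0.1,0.27,10,0,0.5\n-0.1,0.27,11.25,0,0.5\n-0.1,0.27,11.25,0,0.5\n-0.1,0.27,11.25,0,0.3\n-0.1,0.27,11.25,0,0\n-0.1,0.27,11.25,0,0\n-0.1,0.27,11.25,0,0\n-0.1,0.27,11.25,0,0\n-0.1,0.27,11.25,0,0\n-0.1,0.27,11.25,0,0", "grip_n": 25}}

```text
t: 11.5
tcp_pos: [0.5873, 0.0925, 0.147]
tool_rot: [0.654, 0.757, 0.003, 0.003]
force: [2.9, -0.2, 6.3]
finger_gap: 0.188
gripper_force: 26.6
```

To row units: -0.13 m is -13, -0.105 m is -10.5.

Call:
{"api": "tcp_steps", "payload": {"increments": "0,-0.1,-0.5,0,0\n0,-0.3,-1,0,0\n0,-0.5,-1.5,0,0\n0,-0.7,-2,0,0\n0,-0.9,-2.5,0,0\n0,-1.1,-3,0,0\n0,-1.2,-3.5,0,0\n0,-1.2,-4.5,0,0\n0,-1.2,-6,0,0\n0,-1.2,-8,0,0\n0,-1.2,-10.5,0,0\n0,-1.2,-13,0,0\n0,-1.2,-13,0,0"}}

```text
t: 12.8
tcp_pos: [0.5736, 0.0909, 0.2785]
tool_rot: [0.654, 0.757, 0.002, 0.002]
force: [0.0, 0.3, -1.7]
finger_gap: 0.086
gripper_force: 29.8
```

Run:
```python
from h import *
st=manip.sense();p=st['tcp_pos'];print(p,p@rk(1,0,0),p@rk(0,1,0))
for n in ('side','top'):
  s=snap(n,n+'7');P=cloud(s);x=P@rk(1,0,0);y=P@rk(0,1,0);z=P[...,2]
  for lo in(.18,.19,.2,.21,.22,.23,.24,.25):
    i=(abs(x-.58)<.03)&(y>-.05)&(y<.06)&(z>lo)&(z<lo+.01)
    if i.any():print(n,lo,i.sum(),np.percentile(x[i],[2,50,98]).round(4),y[i].min().round(4),y[i].max().round(4),z[i].min().round(4))
```

```text
[0.57361825 0.09092731 0.2784583 ] 0.5807403608845886 0.006804676108083085
side 0.18 21 [0.5619 0.5665 0.5705] -0.0498 0.0599 0.1802
side 0.2 23 [0.5771 0.5783 0.5859] -0.0294 0.0397 0.2064
side 0.21 68 [0.5769 0.578  0.5844] -0.0308 0.0403 0.2105
side 0.22 74 [0.5767 0.5781 0.5836] -0.0301 0.0387 0.2201
side 0.23 75 [0.5767 0.5778 0.5835] -0.0291 0.042 0.2302
side 0.24 60 [0.5766 0.578  0.5842] -0.0291 0.0408 0.2402
side 0.25 44 [0.571  0.5778 0.5837] -0.0296 0.0068 0.2502
top 0.18 37 [0.5641 0.5683 0.5732] -0.05 0.0596 0.181
top 0.2 2 [0.5776 0.5805 0.5834] -0.027 0.0421 0.2084
top 0.21 7 [0.5776 0.5782 0.5796] -0.0271 0.0427 0.2129
top 0.22 1 [0.5779 0.5779 0.5779] 0.0427 0.0427 0.2263
```

```bash
python3 -c "
from h import *
d=np.array([.5467,-.2728,0])
delta(d+rk(-.0015,.046,.298,10.55),10.55)"
```

```text
target [ 0.5368 -0.2279  0.298 ] delta [-0.3104 -0.0806 -0.0231] turn -0.0387 q [-0.04  0.44  1.53 -0.    1.18 -0.18] gap 0.089 F [-0.3 -0.6 -1.2]
```

To row units: -0.3104 m is -31.04, -0.295 m is -29.5, -0.0387 rad is -0.1935.

Call:
{"api": "tcp_steps", "payload": {"increments": "0,0,-2.3,0,0\n-4,-1,-2.3,0,0\n-8.5,-2,-2.3,0,0\n-13,-3,-2.3,0,0\n-17.5,-4.5,-2.3,0,0\n-22,-6,-2.3,-0.1935,0\n-26,-7,-2.3,-0.1935,0\n-29.5,-7.8,-2.3,-0.1935,0\n-31.04,-8.06,-1,-0.1935,0\n-31.04,-8.06,3,-0.1935,0\n-31.04,-8.06,7,-0.1935,0\n-31.04,-8.06,11,-0.1935,0\n-31.04,-8.06,13,-0.1935,0\n-31.04,-8.06,13,-0.1935,0\n-31.04,-8.06,13,-0.1935,0\n-31.04,-8.06,13,-0.1935,0", "grip_n": 35}}

```text
t: 14.5
tcp_pos: [0.5383, -0.228, 0.1458]
tool_rot: [0.639, 0.769, 0.0, 0.001]
force: [0.6, 0.4, -0.8]
finger_gap: 0.082
gripper_force: 35.5
```

Run:
```python
from h import *
d=np.array([.5467,-.2728,0])
delta(d+rk(-.0015,.046,.0825,10.55),10.55)
for n in('top','side'):
  s=snap(n,n+'8');P=cloud(s)-d;ex=rk(1,0,0,10.55);ey=rk(0,1,0,10.55);x=P@ex;y=P@ey;z=P[...,2]
  for lo in(.06,.07,.08,.09,.1,.11):
    i=(abs(x)<.025)&(y>.002)&(y<.1)&(z>lo)&(z<lo+.01)
    if i.any():print(n,lo,i.sum(),np.percentile(x[i],[2,50,98]).round(4),y[i].min().round(4),y[i].max().round(4),z[i].min().round(4))
```

```text
target [ 0.5368 -0.2279  0.0825] delta [ 0.0005 -0.0015  0.0633] turn 0.0003 q [-0.59  0.61  1.63  0.    0.89 -0.78] gap 0.082 F [ 0.6  0.4 -0.8]
top 0.07 5 [-0.0016 -0.0016 -0.0003] 0.0537 0.0817 0.0754
top 0.08 10 [-0.0018 -0.0002  0.0048] 0.0612 0.0826 0.0802
top 0.09 9 [-0.0018  0.0016  0.0058] 0.0648 0.082 0.0901
top 0.1 10 [-0.0019 -0.0016  0.0037] 0.0608 0.082 0.1018
top 0.11 9 [-0.0018 -0.0002  0.0056] 0.0679 0.082 0.1102
side 0.07 44 [-0.0036 -0.0028  0.0044] 0.0091 0.0781 0.0735
side 0.08 89 [-0.0042 -0.003   0.0041] 0.0085 0.0796 0.0801
side 0.09 89 [-0.0039 -0.0031  0.0029] 0.0088 0.0789 0.0901
side 0.1 66 [-0.0041 -0.0031  0.0033] 0.0096 0.0794 0.1
side 0.11 51 [-0.0038 -0.0028  0.0042] 0.009 0.0435 0.1105
```

To row units: 0.066 m is 6.6, -0.002 m is -0.2.

Call:
{"api": "tcp_steps", "payload": {"increments": "0,-0.2,2,0,0\n0,-0.2,3,0,0\n0,-0.2,4,0,0\n0,-0.2,4.8,0,0\n0,-0.2,5.5,0,0\n0,-0.2,6,0,0\n0,-0.2,6.3,0,0\n0,-0.2,6.5,0,0\n0,-0.2,6.6,0,0\n0,-0.2,6.6,0,0\n0,-0.2,6.6,0,0", "grip_n": 25}}

```text
t: 15.7
tcp_pos: [0.5357, -0.2282, 0.0801]
tool_rot: [0.639, 0.769, -0.0, 0.0]
force: [-1.3, 1.3, 4.8]
finger_gap: 0.085
gripper_force: 36.6
```

To row units: -0.18 m is -18, -0.15 m is -15.

Call:
{"api": "tcp_steps", "payload": {"increments": "0,0,0.1,0,0\n0,0,0.1,0,0.2\n0,0,0.1,0,0.35\n0,0,0.1,0,0.35\n0,0,0.1,0,0.35\n0,0,-3,0,0.35\n0,0,-7,0,0.35\n0,0,-11,0,0.4\n0,0,-15,0,0.4\n0,0,-18,0,0.4\n-4,-4,-18,0,0.4\n-4,-8,-18,0,0.4\n-4,-12,-18,0,0.4\n-4,-12,-18,0,0.4\n-4,-12,-18,0,0.4"}}

```text
t: 17.2
tcp_pos: [0.4246, -0.29, 0.2589]
tool_rot: [0.64, 0.768, 0.0, 0.0]
force: [-0.3, -0.5, 0.0]
finger_gap: 0.402
gripper_force: 0.0
```

Run:
```python
from h import *
d=np.array([.5467,-.2728,0]);print(manip.sense()['force'])
for n in('top','side'):
  s=snap(n,n+'9');W=cloud(s);P=W-d;ex=rk(1,0,0,10.55);ey=rk(0,1,0,10.55);x=P@ex;y=P@ey;z=P[...,2]
  for nm,a,b in(('chip',-.1,-.004),('short',.003,.1)):
   for lo in(.05,.07,.09,.11):
    i=(abs(x)<.025)&(y>a)&(y<b)&(z>lo)&(z<lo+.02)
    if i.any():print(n,nm,lo,i.sum(),np.percentile(x[i],[2,50,98]).round(4),y[i].min().round(4),y[i].max().round(4),z[i].max().round(4))
a=cv2.imread('pics/top9.png');b=cv2.imread('pics/side9.png')
cv2.imwrite('pics/fin.png',np.vstack([cv2.resize(a[130:350,140:540],(800,440))[:300],cv2.resize(b[100:440,160:480],(320,300)).repeat(1,0) if 0 else np.hstack([cv2.resize(b[130:430,200:480],(280,300)),cv2.resize(b[290:430,290:430],(300,300)),np.zeros((300,220,3),np.uint8)])]))
```

```text
[-0.33318025 -0.53252863  0.04492334]
top chip 0.05 38 [-0.0046 -0.0043  0.0031] -0.0782 -0.008 0.0699
top chip 0.07 77 [-0.0045 -0.0018  0.0035] -0.0754 -0.0085 0.09
top chip 0.09 31 [-0.0046 -0.0042  0.0028] -0.078 -0.0302 0.1094
top chip 0.11 139 [-0.0045 -0.0009  0.0035] -0.0793 -0.0298 0.1273
top short 0.05 27 [-0.0044 -0.0042  0.0031] 0.013 0.0824 0.0694
top short 0.07 148 [-0.0044 -0.001   0.0035] 0.0125 0.0823 0.09
top short 0.09 36 [-0.0045 -0.      0.0032] 0.0127 0.0804 0.0925
side chip 0.05 198 [-0.0069 -0.006   0.0006] -0.0817 -0.0111 0.07
side chip 0.07 201 [-0.0069 -0.0058  0.001 ] -0.0811 -0.0105 0.0894
side chip 0.09 168 [-0.0068 -0.0059  0.0008] -0.081 -0.0326 0.1098
side chip 0.11 260 [-0.0068 -0.0048  0.0017] -0.0812 -0.0327 0.1263
side short 0.05 168 [-0.0066 -0.0057  0.0014] 0.0096 0.0804 0.0697
side short 0.07 298 [-0.0066 -0.0049  0.0018] 0.0091 0.0812 0.09
side short 0.09 16 [-0.0063 -0.0028  0.0006] 0.0145 0.076 0.0914
```

View pics/fin.png

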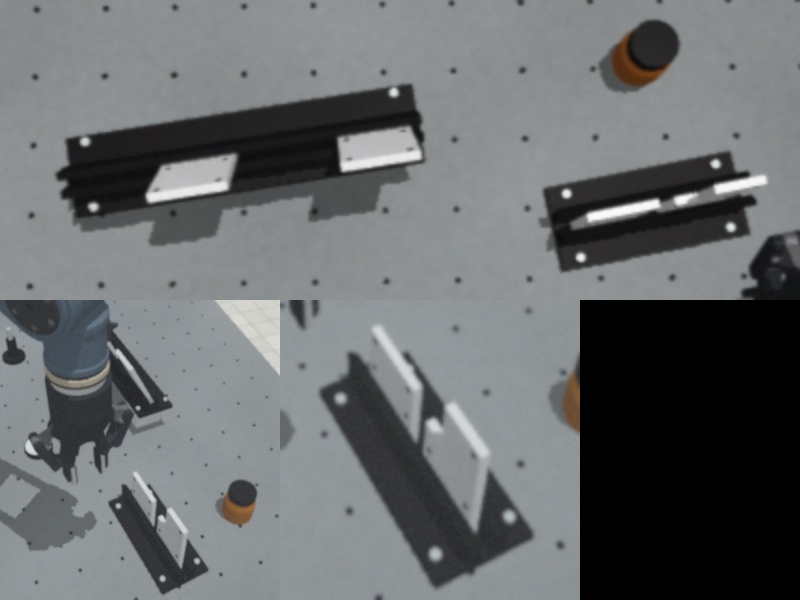

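The final picture shows both faulty plates upright in the stand slot: the short one at (625,210) and the chipped one at (715,190). Their tops measure about 91 and 126 mm, so both are fully down. The good plates are still in the rack at (190,180) and (380,150), the jar is in place, and the gripper is clear.

```bash
python3 -c "
from station import manip
print(manip.sign_off())"
```

```text
the job is handed in; nothing more can be done
None
```

I handed the job in at about 17 s on the robot's clock: the chipped and short plates stand upright and fully down in the reject stand, both good plates are still in the rack, the gripper is clear of everything, and no verdict was returned at hand-in.

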